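# Fit a guard cartridge in the lever clamp

## Robot

A 6-joint arm with a two-finger parallel gripper is mounted at the origin on the work surface. World frame = base frame: x ahead of the robot, y to its left, z up, the work surface at z = 0. Lengths are in m, angles in rad, forces in N, time in s.
With the tool pointing down it reaches from about 0.35 to 0.925 m from the base axis. Payload 6.4 kg.
Tool frame: the origin (TCP) lies midway between the tips of the shut fingers; the grasp point (between the pads) lies 19 mm behind it (grip_point_offset is the distance from the TCP to the grasp point, in m); z points along the fingers, y is the direction in which the jaws open and shut (so a half turn about z gives the same grasp; the last joint's range is limited). The gripper opens to 94 mm and grips with 3 to 60 N. Pads are 16 mm wide; open, the fingers measure 119 mm over their backs; the gripper's body (75 mm by 177 mm) begins 78 mm behind the grasp point.
Start: joints at [1.006, 0.245, 1.558, -0, 1.339, -0.174], TCP at [0.248, 0.601, 0.205] pointing down, gripper open.
Joint ranges: [-3.13, 3.13], [-1.02, 2.26], [0.13, 2.54], [-0.95, 4.09], [0.21, 2.88], [-2.74, 2.74]. Speed limits (rad/s): [2.57, 2.57, 3.14, 3.14, 3.14, 3.14].

## Interface

Orientations are given as a unit quaternion [x, y, z, w].
In Python, from cell import * gives the robot as it stands.
- The arm moves only by the tool servo_tool, never from a script. Its argument "rows" is one flat list of numbers, 4 for each row, row after row: the shift along the tool's x, y, z in cm, then the turn about the tool's z in rad. In form: [dx, dy, dz, spin, dx, dy, dz, spin, ...]. A call has 1 to 5 rows; each row is the pose to reach, as a shift and turn from the pose commanded when the call began, along the tool's axes at that moment; what a row does not reach only later rows make up. A row lasts 1/8 s, in which the tool goes at most 62.5 mm and 10.7 degrees, less where a joint would pass 70% of its speed; a pose out of reach is approached as far as the arm can. A call with a gripper value outside its range is refused whole. "fingers" is the closure, from -1 (fully open) to 1 (shut), set as the call begins (left out, the last holds). The fingers move at their own pace and stop on an object; "newtons" is the grip in N (left out, the last holds). Time passes only in rows, so rows that repeat a pose let the fingers close. It gives the time, the measured TCP pose, the force and the opening at its end, in the units of the state.
- sense(): the state, without advancing time (a new reading comes with each control period).
- get_image(name): name is "scene" or "top" or "wrist"; returns a dict with "pixels" (480x640x3 uint8, blue, green, red), "z_map" (480x640 float32, m along the optical axis (not along the pixel's ray), 0 where there is no reading), "vertical_fov" (degrees; the focal length in pixels is half the picture's height over the tangent of half this angle, whatever the lens; pixels are square), "cx", "cy" (the principal point, pixels), "eye" and "orientation" of the camera in the world. Camera axes: x right, y up, looking along -z (the intrinsics and any distortion apply to the point x, -y, -z); pixel columns grow to the right and rows downward; lengths in m; the calibration is good to about 2 mm. A picture is of the moment at which its call begins.
- close_job(): hands the job in, once; it reports no verdict.
The state is a dict: "time_s": time; "joint_pos": joint angles; "joint_velocities": joint speeds; "effort": joint torques, N m; "tool_pos": TCP position; "tool_rot": TCP orientation; "force": force on the tool from outside, world axes, zero at the start; "torque": the same for the moment, N m; "opening": finger opening in m.
Only numpy, scipy, OpenCV 4.12 (cv2) and the standard library are available. Lean on these libraries where they do the work, as an engineer would, in place of code of your own. Each camera call takes 0.05 s, during which the arm holds its last target. There are 200 camera calls.

## Task

One place of the three-place cartridge clamp is empty. Raise that place's lever fully, lay the long guard cartridge from the rest in its cradle and let go, then swing the lever down past its stiff point until it is fully home, so that the cartridge is clamped against the fixed head. Do not force the lever, and leave the two places in use, the short cartridge, the beaker and the white pot undisturbed.

Things in the scene. Friction and masses are not known exactly. Their poses are not given: they have to be found in the camera images.
- place_empty: The only one of three like aluminium modules (40 mm wide, in a row 44 mm apart, any order, on an 8 mm steel board) with no cartridge. Origin: on the board, under the cradle's middle; x lengthwise, from lever to fixed head, to the robot's right; z up. Foot plate x -116 to 70 mm, 8 high. Two white V saddles, 8 mm thick, at x = -18 and 18 mm: 28 mm clear between them for fingers.
- seat (a point): Middle of the cartridge once clamped: (2, 0, 36) mm of the empty place, on the cradle's axis; axes as the place's. Lay the cartridge level along x, its middle 2 to 4 mm short of this (-x), so both ends are clear; the ram then pushes it along the saddles to here. Cartridges in use beside it leave 28 mm free for a finger.
- head_face (a point): Face of the fixed head's steel nose, which the cartridge's end is clamped against: (32, 0, 36) mm of the empty place. The head block behind it is 54 mm high.
- nose_face (a point): Face of the sprung ram nose that pushes the cartridge, at (-24, 0, 36) mm of the empty place when shut and empty. It draws back as the lever rises, to about x = -35 mm at 1.3 rad: a 67 mm slot for the 60 mm cartridge. Its bush block spans x -60 to -46 mm, 50 mm high; the lever's cheeks x -112 to -84 mm, 68 mm high.
- hinge (a point): Pin of the empty place's lever, at (-98, 0, 58) mm of the place. The pin is parallel to the place's y.
- lever (a joint): Angle of the empty place's lever: 0 shut, level, pointing along the place's -x from its pin; grows as its free end goes up and over towards +x; stop at 1.75 rad, just past upright. Empty, friction holds it anywhere (1 N at the grip). With a cartridge in, a spring resists below 0.8 rad (up to 4 N at the grip) and throws it back up if let go; past dead centre (0.15 rad) it drives it home to 0.
- lever_end (a point): Middle of the lever's free end, 88 mm from the pin. Steel bar with a flat grey plastic grip 42 to 88 mm from the pin, 30 mm wide, 11 mm thick (5.5 mm either side of the line through the pin). Shut, it is 66 mm above the bench, nothing under its outer 68 mm; levers beside it leave 14 mm gaps, too little for a finger. Tilted fingers can lift its end from below.
- lever_b (a joint): Lever of a place in use (same kind, 44 or 88 mm beside), 0 = shut. Leave it shut.
- lever_c (a joint): Lever of the other place in use, 0 = shut. Leave it shut.
- cartridge: The long guard cartridge: steel cylinder 16 mm in diameter, 60 mm long, grey end caps, both ends alike, about 60 g. Origin at its middle, x along its axis. It lies level in one of the two V grooves (52 mm apart) of the white rest, axis 30 mm above the bench. The rest's saddles, 8 mm thick, leave 20 mm clear under its middle; the rest's base plate is 5 mm thick.
- short_cartridge: A shorter cartridge, 16 mm in diameter and 40 mm long, that lies in the other groove of the rest, parallel. Origin at its middle. Not wanted.
- beaker: Glass beaker, 68 mm in diameter, 85 mm high; origin under its middle. Bystander.
- fittings_pot: White pot, 48 mm in diameter, 35 mm high; origin under its middle. Bystander.
Mind the look-alikes: they are no part of the job. What is shaped like the cartridge but green, purple or yellow is not meant.

How it is judged:
By the outcome, as a careful person would: the job done as asked, in the order asked, and still so for the second after the job is handed in, with the robot touching nothing.
It also fails if it takes over 72 s, if anything falls off the work surface, if the arm or the gripper's body presses on something with over 40 N, if the wrist force passes 120 N, or if a joint passes its speed limit or range.

## Working session

There is one attempt and no reset: what is moved stays moved. The work goes in short steps, Python scripts to look and compute and a tool call to move; the robot and the scene stay as the last step left them, time stands still between calls to the robot, and variables do not carry over. Pictures are saved under pics/ and viewed, about 8 in all and at most 12, crops included, and the job is handed in when it is done.

Besides the shell and the picture viewer there is one more tool, called by a JSON object that holds its "method" and its "body", one argument or row to a line. servo_tool: Moves the arm, as the interface text tells. Its arguments: {"type":"object","properties":{"rows":{"type":"array"},"fingers":{"type":"number"},"newtons":{"type":"number"}},"required":["rows"]}

```bash
mkdir -p pics; ls
cat > h.py <<'E'
from cell import *
import numpy as np, cv2
from scipy.spatial.transform import Rotation as R
def shot(n,save=None):
    im=get_image(n)
    if save: cv2.imwrite(f'pics/{save}.png',im['pixels'])
    return im
def f_of(im): return 240/np.tan(np.radians(im['vertical_fov'])/2)
def ray(im,u,v):
    f=f_of(im); d=np.array([(u-im['cx'])/f,-(v-im['cy'])/f,-1.])
    return np.array(im['eye']),R.from_quat(im['orientation']).apply(d)
def plane(im,u,v,z):
    e,d=ray(im,u,v); return e+d*(z-e[2])/d[2]
def depth(im,u,v):
    e,d=ray(im,u,v); return e+d*im['z_map'][int(round(v)),int(round(u))]
def cloud(im):
    v,u=np.mgrid[0:480,0:640]; f=f_of(im)
    d=np.stack([(u-im['cx'])/f,-(v-im['cy'])/f,-np.ones(u.shape)],-1)*im['z_map'][...,None]
    return R.from_quat(im['orientation']).apply(d.reshape(-1,3)).reshape(480,640,3)+np.array(im['eye'])
def proj(im,p):
    q=R.from_quat(im['orientation']).inv().apply(np.array(p)-np.array(im['eye'])); f=f_of(im)
    return im['cx']+f*q[0]/-q[2], im['cy']-f*q[1]/-q[2]
E
python3 - <<'E'
from h import *
print(sense())
for n in('scene','top'):
    im=shot(n,n+'0'); print({k:v for k,v in im.items() if k not in('pixels','z_map')})
E
```

```text
pics
{'time_s': 0.0, 'joint_pos': array([ 1.00589757e+00,  2.45778992e-01,  1.55901560e+00, -9.66989163e-06,
        1.33869201e+00, -1.74105473e-01]), 'joint_velocities': array([-0.0004884 , -0.00098384,  0.00101244, -0.0004882 ,  0.00052022,
        0.00147007]), 'effort': array([-3.83904071e-04, -4.15842891e+01, -3.14594936e+01,  6.84794364e-02,
        3.33982171e-02, -1.45046747e-04]), 'tool_pos': array([0.24727175, 0.60047725, 0.20436695]), 'tool_rot': array([ 1.94154460e-01,  9.80970514e-01, -8.84757236e-04, -3.37613337e-04]), 'force': array([ 0.36390539, -0.12099888,  0.11562278]), 'torque': array([ 0.01132776, -0.00429884,  0.03225163]), 'opening': 0.094036759988221}
{'vertical_fov': 51.76590969206666, 'cx': 313.3739726243134, 'cy': 238.70086263066617, 'eye': array([ 1.05416188, -0.69623922,  0.84432739]), 'orientation': array([0.38974973, 0.1271508 , 0.25617007, 0.87538832])}
{'vertical_fov': 42.058778944387434, 'cx': 312.6704978059037, 'cy': 248.77597218146002, 'eye': array([0.27626862, 0.02332165, 1.42328282]), 'orientation': array([ 0.06346065, -0.07251688, -0.69665437,  0.71090557])}
```

View pics/scene0.png

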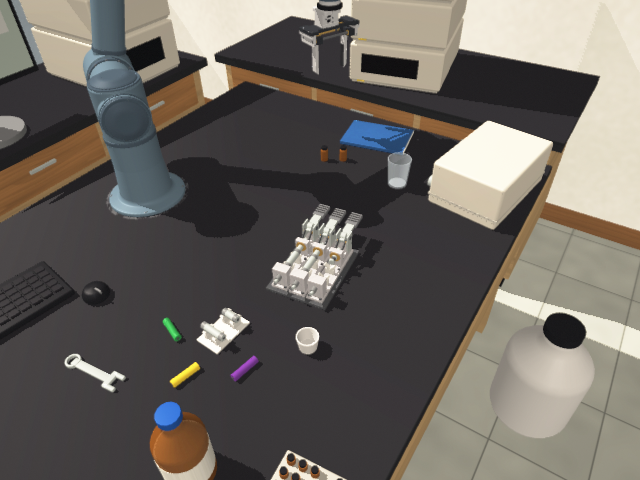

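View pics/top0.png

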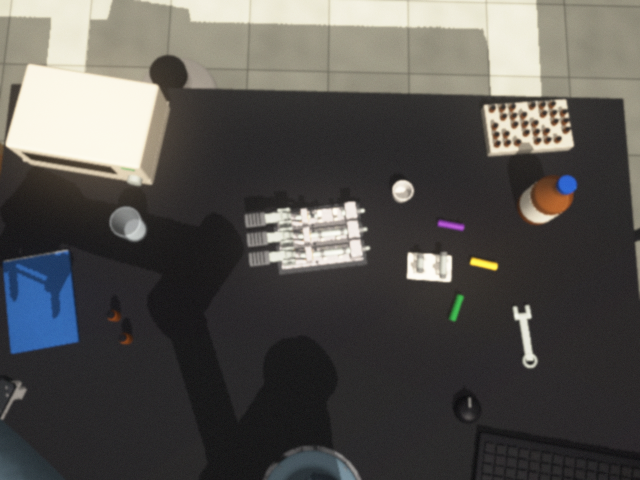

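The scene view shows the clamp at (318,255), the rest at (223,330), the pot at (308,341) and the beaker at (399,170). In the top view the clamp is at (305,237) and the rest at (430,266). Look-alikes in the top view are green (457,307), yellow (484,264), purple (451,225) and the short cartridge in the rest. I'll crop in closer.

Run:
```python
from h import *
t=cv2.imread('pics/top0.png'); s=cv2.imread('pics/scene0.png')
def c(a,x,y,w,h,k): return cv2.resize(a[y:y+h,x:x+w],(w*k,h*k),interpolation=cv2.INTER_CUBIC)
A=c(t,240,195,136,80,3); B=c(t,400,245,60,40,6); C=c(s,260,200,110,110,3)
D=c(s,190,300,70,55,5)
W=np.zeros((600,800,3),np.uint8)
W[:240,:408]=A; W[:240,420:780]=B; W[250:580,:330]=C; W[250:525,420:770]=D
cv2.imwrite('pics/crop1.png',W)
```

```text
(no output)
```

View pics/crop1.png

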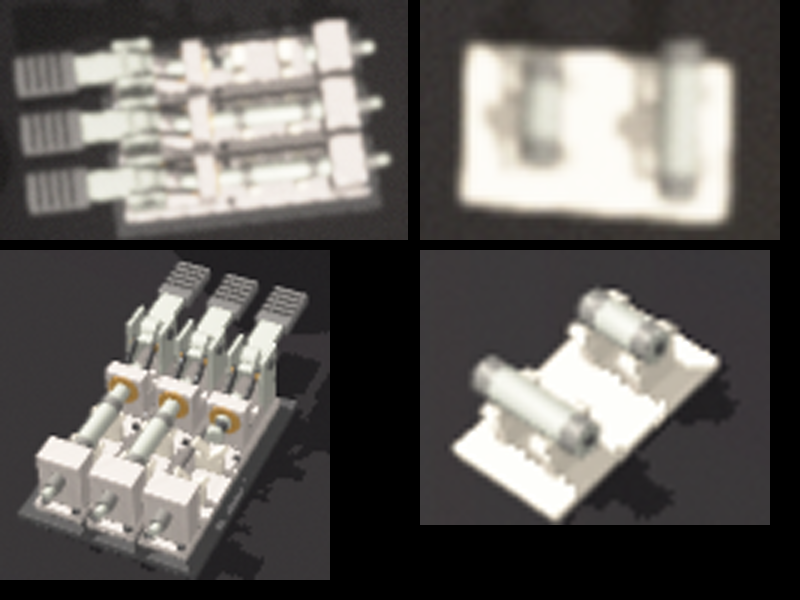

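In the crop the far module (top row of the top view, around (315,215) in the full image) has no cartridge, so that's the empty one. The long cartridge is the right one on the rest, at about (446,265). The left one, at about (421,264), is shorter. Next I'll measure with depth.

Run:
```python
from h import *
for n in ('top','scene'):
    im=shot(n); P=cloud(im); ok=im['z_map']>0
    X,Y,Z=P[...,0],P[...,1],P[...,2]
    px=im['pixels'].astype(int); bright=px.max(-1)
    print(n,'table z',np.median(Z[ok&(abs(Z)<.03)]))
    reg=ok&(X>.3)&(X<.9)&(Y>-.5)&(Y<.5)
    def comp(m,name,mn=15):
        k,l,s,c=cv2.connectedComponentsWithStats(m.astype(np.uint8))
        for i in range(1,k):
            if s[i,4]>=mn:
                q=P[l==i]; r=cv2.minAreaRect((q[:,:2]*1000).astype(np.float32))
                print(name,s[i,4],'px',c[i].round(0),'mean',(q.mean(0)*1000).round(1),'rect',np.round(r[0],1),np.round(r[1],1),round(r[2],1))
    comp(reg&(Z>.0575)&(Z<.068),'z62')
    comp(reg&(Z>.0685)&(Z<.074),'z71')
    comp(reg&(Z>.004)&(Z<.012)&(bright>170),'z5',60)
    comp(reg&(Z>.028)&(Z<.042)&(Y<-.1),'z36')
    comp(reg&(Z>.003)&(Z<.2),'all',100)
```

```text
top table z 0.0010202421332028422
z62 41 px [158. 128.] mean [817.8 369.8  62.1] rect [820.9 368.7] [ 4.6 70.4] 80.0
z62 15 px [153. 148.] mean [768.7 377.1  63.7] rect [768.8 377.3] [ 3.2 23.8] 80.8
z62 44 px [148. 168.] mean [721.1 385.1  62.4] rect [722.4 384.4] [ 7.4 52.2] 74.8
z62 83 px [133. 178.] mean [695.9 416.3  63.5] rect [695.9 419.1] [38.5 16.6] 82.5
z62 57 px [529. 208.] mean [ 646.8 -478.7   62.8] rect [ 648.1 -479.3] [57.5 11.7] 28.1
z62 159 px [350. 209.] mean [634.2 -73.7  62.4] rect [634.7 -73.5] [35.7 25.1] 7.4
z62 50 px [304. 215.] mean [619.4  29.9  60.6] rect [619.8  29.8] [29.8 13.4] 10.1
z62 49 px [122. 214.] mean [611.4 436.5  63.1] rect [611.1 434.9] [15.2 47.7] 32.3
z62 42 px [290. 216.] mean [616.3  61.2  62.8] rect [617.1  62.8] [23.9 26.7] 1.4
z62 156 px [353. 228.] mean [590.7 -79.9  62.6] rect [590.9 -80.2] [36.8 24. ] 6.2
z62 18 px [116. 229.] mean [577.4 446.5  62.3] rect [576.4 446. ] [28.1  4.9] 31.7
z62 49 px [292. 235.] mean [572.6  55.   63.1] rect [572.9  54.3] [26.5 23.2] 87.7
z62 19 px [307. 236.] mean [571.9  22.2  60.1] rect [571.8  23. ] 
[... 5728 characters left out ...]
330.] mean [ 521.9 -269.    17.3] rect [ 517.4 -258.6] [ 68.9 112.1] 2.4
all 197 px [172. 329.] mean [ 427.5 -322.    13.6] rect [ 418.8 -318.3] [17.  75.5] 69.5
all 478 px [307. 339.] mean [ 689.1 -195.2   20.9] rect [ 682.1 -187.3] [53.8 71.2] 21.3
all 630 px [ 96. 372.] mean [ 372.9 -476.8    7.2] rect [ 366.  -475.8] [133.8  39.4] 4.5
all 261 px [244. 368.] mean [ 619.1 -314.1   13.1] rect [ 618.7 -309.8] [66.8 19.6] 85.3
all 278 px [185. 374.] mean [ 529.8 -387.6   13. ] rect [ 528.1 -386.5] [60.6 18.4] 77.1
all 612 px [201. 435.] mean [ 689.4 -489.5  106.6] rect [ 641.1 -475.2] [ 25.8 139.5] 72.8
all 1171 px [302. 469.] mean [ 830.7 -423.7   35.5] rect [ 846.6 -427. ] [109.4  54.9] 7.5
```

Geometry is consistent across both views. The empty place's origin is about (627,-22.5) mm, and its x axis points along world (0.141,-0.990), a yaw of 8.1°. The lever end is about (601,162) at z 66. The cartridge is about (517,-286), axis roughly along world X. The tool stays vertical, so the plan is to lift the lever by light friction on its end face, then push it over.

```bash
cat >> h.py <<'E'
O=np.array([.6273,-.0225]); PSI=np.radians(8.1)
U=np.array([np.sin(PSI),-np.cos(PSI)]); V=np.array([np.cos(PSI),np.sin(PSI)])
def W(x,y): return O+U*x/1000+V*y/1000      # place mm -> world
def toplace(p): d=np.array(p[:2])-O; return np.array([d@U,d@V])*1000
def go(xy,z,ang):
    s=sense(); T=R.from_quat(s['tool_rot']).as_matrix(); p=np.array(s['tool_pos'])
    d=T.T@(np.array([xy[0],xy[1],z])-p)*100
    a=np.degrees(np.arctan2(T[1,1],T[0,1])); da=(ang-a+90)%180-90
    print('delta cm',d.round(2),'spin',round(-np.radians(da),3),'| place xy',toplace(p).round(1),'z',round(p[2]*1000,1),'jaw',round(a,1),'F',s['force'].round(2))
E
python3 - <<'E'
from h import *
go(W(-230,0),.11,98.1)
E
```

```text
delta cm [-47.2  -23.32   9.5 ] spin -0.532 | place xy [-670.5 -288.3] z 204.8 jaw 67.6 F [-0.04  0.07 -0.21]
```

{"method": "servo_tool", "body": {
  "rows": [-23.6,-11.7,2,-0.532,-47.2,-23.3,4,-0.532,-47.2,-23.3,9.5,-0.532,-47.2,-23.3,9.5,-0.532,-47.2,-23.3,9.5,-0.532],
  "fingers": 1,
  "newtons": 20
}}

```text
time_s: 0.82
tool_pos: [0.4486, 0.3722, 0.1574]
tool_rot: [-0.071, 0.998, 0.0, 0.0]
force: [1.1, 0.4, -0.1]
opening: 0.0478
```

Run:
```python
from h import *
go(W(-230,0),.11,98.1)
```

```text
delta cm [-12.13 -18.59   4.74] spin -0.0 | place xy [-415.9 -121.3] z 157.4 jaw 98.1 F [ 1.11  0.42 -0.12]
```

{"method": "servo_tool", "body": {
  "rows": [-6,-9.3,2,0,-12.1,-18.6,4.7,0,-12.1,-18.6,4.7,0,-12.1,-18.6,4.7,0,-12.1,-18.6,4.7,0]
}}

```text
time_s: 1.45
tool_pos: [0.5944, 0.2044, 0.1096]
tool_rot: [-0.069, 0.998, -0.0, -0.001]
force: [-0.7, -0.3, -0.1]
opening: 0.0006
```

Run:
```python
from h import *
go(W(-212,0),.052,98.1)
im=shot('wrist','w1'); print(im['eye'],proj(im,[*W(-186,0),.066]),proj(im,[*W(-186,15),.0715]),proj(im,[*W(-186,-15),.0715]))
```

```text
delta cm [-0.08 -1.73  5.76] spin -0.004 | place xy [-229.3   -0.6] z 109.6 jaw 97.9 F [-0.66 -0.28 -0.1 ]
[0.52256723 0.19570287 0.28804222] (np.float64(246.3683228399616), np.float64(271.752049723669)) (np.float64(245.95057192252693), np.float64(298.0555344427377)) (np.float64(243.34701333387312), np.float64(250.43643243334716))
```

View pics/w1.png

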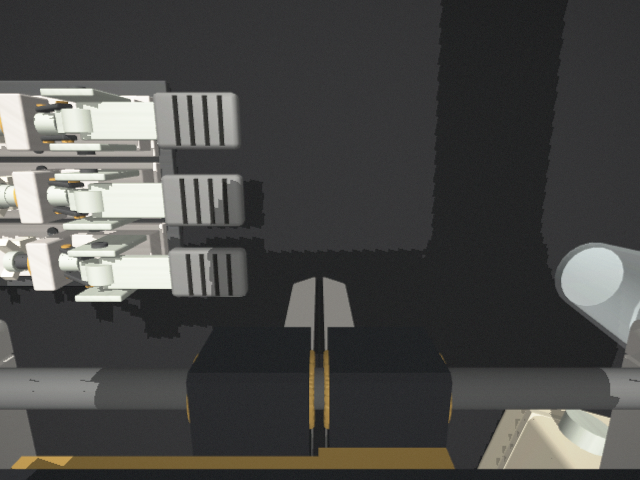

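The wrist view has the empty place's lever grip end at column 247, rows 248–298, against a prediction of 246, rows 250–298, so the measurement holds. The finger backs look tapered, so I'll spin 90° and push with the flat finger sides.

{"method": "servo_tool", "body": {
  "rows": [0,0,0,0.8,0,0,0,1.57,0,0,0,1.57,0,0,0,1.57,0,0,0,1.57]
}}

```text
time_s: 2.12
tool_pos: [0.5926, 0.2083, 0.1112]
tool_rot: [0.39, 0.921, 0.0, 0.0]
force: [-0.4, 0.7, -0.5]
opening: 0.0001
```

{"method": "servo_tool", "body": {
  "rows": [0,0,0,0.7,0,0,0,0.7,0,0,0,0.7,0,0,0,0.7,0,0,0,0.7]
}}

```text
time_s: 2.75
tool_pos: [0.5928, 0.208, 0.1111]
tool_rot: [0.679, 0.734, 0.0, 0.0]
force: [0.4, 0.3, -0.1]
opening: 0.0005
```

Run:
```python
from h import *
go(W(-205,0),.052,8.1)
```

```text
delta cm [-2.79  0.34  5.91] spin -0.063 | place xy [-233.1   -1.7] z 111.1 jaw 4.5 F [ 0.4   0.31 -0.06]
```

{"method": "servo_tool", "body": {
  "rows": [-0.5,0.3,3,-0.06,-2.7,0.3,5.9,-0.06,-2.7,0.3,5.9,-0.06,-2.7,0.3,5.9,-0.06]
}}

```text
time_s: 3.25
tool_pos: [0.5991, 0.1809, 0.053]
tool_rot: [0.657, 0.754, 0.001, 0.0]
force: [0.6, 0.3, 0.9]
opening: 0.0003
```

Run:
```python
from h import *
go(W(-194,0),.052,8.1)
```

```text
delta cm [-1.13 -0.07  0.1 ] spin -0.005 | place xy [-205.3    0.8] z 53.0 jaw 7.8 F [0.55 0.28 0.88]
```

{"method": "servo_tool", "body": {
  "rows": [-0.9,0,0,0,-0.9,0,0,0,-1.0,0,0,0,-1.1,0,0,0]
}}

```text
time_s: 3.75
tool_pos: [0.6002, 0.1698, 0.052]
tool_rot: [0.658, 0.753, 0.001, -0.0]
force: [-0.5, 4.2, -0.3]
opening: 0.0002
```

{"method": "servo_tool", "body": {
  "rows": [-0.1,0,0,0,-0.1,0,0,0]
}}

```text
time_s: 4.0
tool_pos: [0.6002, 0.1698, 0.0519]
tool_rot: [0.658, 0.753, 0.001, -0.001]
force: [0.6, 5.9, -0.4]
opening: 0.0007
```

Contact came at x = -194.2, as predicted, with about 6 N. Now the friction lift.

{"method": "servo_tool", "body": {
  "rows": [0,0,-0.3,0,0,0,-0.6,0,0,0,-0.9,0,0,0,-1.2,0]
}}

```text
time_s: 4.5
tool_pos: [0.6002, 0.1695, 0.0638]
tool_rot: [0.658, 0.753, 0.001, -0.001]
force: [1.1, 6.0, -0.5]
opening: 0.0004
```

```bash
cat >> h.py <<'E'
def leverpts():
    # lever profile of empty place from scene cam: points |y|<14, x -190..-60, z>50
    im=shot('scene'); P=cloud(im); ok=im['z_map']>0
    d=P[...,:2]-O; x=d@U*1000; y=d@V*1000; z=P[...,2]*1000
    m=ok&(abs(y)<13)&(x>-192)&(x<-118)&(z>58)
    for a in range(-190,-118,10):
        k=m&(x>=a)&(x<a+10)
        if k.sum()>3: print(a+5,k.sum(),np.percentile(z[k],[20,50,80]).round(1))
E
python3 - <<'E'
from h import *
go(W(-194,0),.052,8.1); leverpts()
E
```

```text
delta cm [ 0.01 -0.02  1.18] spin -0.007 | place xy [-193.9    0.2] z 63.8 jaw 7.7 F [ 1.09  6.02 -0.51]
-185 250 [ 94.2 118.3 140.4]
-175 244 [185.2 208.3 227.2]
-165 272 [173.  245.1 271.9]
-155 141 [ 82.3 256.7 283.2]
-145 87 [ 78.5 383.8 391.2]
-135 292 [310.4 366.7 379.9]
-125 218 [327.  342.5 357.1]
-115 4 [72.2 72.4 72.7]
```

The lever rose to about 0.14 rad with under 1 N vertical. I'll keep following the arc.

{"method": "servo_tool", "body": {
  "rows": [-0.1,0,-0.7,0,-0.24,0,-1.4,0,-0.38,0,-1.8,0,-0.58,0,-2.3,0,-0.85,0,-2.9,0]
}}

```text
time_s: 5.18
tool_pos: [0.6013, 0.1616, 0.0933]
tool_rot: [0.658, 0.753, 0.001, -0.001]
force: [-0.9, 7.0, 2.1]
opening: 0.0005
```

{"method": "servo_tool", "body": {
  "rows": [-0.3,0,-0.6,0,-0.9,0,-1.4,0]
}}

```text
time_s: 5.42
tool_pos: [0.6025, 0.1531, 0.1078]
tool_rot: [0.658, 0.753, 0.002, -0.001]
force: [-1.4, 8.4, 4.4]
opening: 0.0006
```

Run:
```python
from h import *
go(W(-194,0),.052,8.1); im=shot('scene')
cv2.imwrite('pics/c2.png',cv2.resize(im['pixels'][120:320,220:440],None,fx=3,fy=3,interpolation=2))
```

```text
delta cm [ 1.64 -0.04  5.58] spin -0.007 | place xy [-177.3    0.2] z 107.8 jaw 7.7 F [-1.37  8.42  4.36]
```

View pics/c2.png

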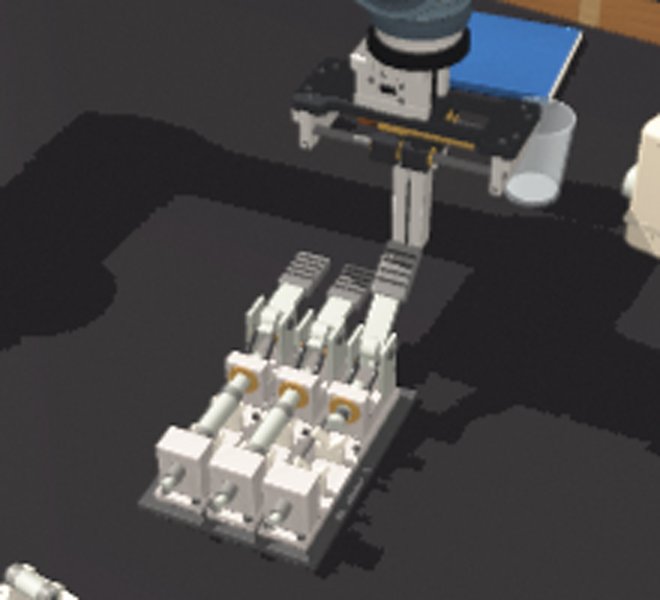

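The picture shows the empty place's lever raised about 0.7 rad, with the fingers at its tip around crop (410,240). The other two levers are still shut. I'll carry on with a lighter lead.

{"method": "servo_tool", "body": {
  "rows": [-0.4,0,-0.7,0,-0.8,0,-1.2,0,-1.3,0,-1.6,0,-1.8,0,-2.0,0,-2.3,0,-2.3,0]
}}

```text
time_s: 6.1
tool_pos: [0.6055, 0.1273, 0.1297]
tool_rot: [0.658, 0.753, -0.0, -0.0]
force: [0.4, 1.4, 1.0]
opening: 0.0007
```

{"method": "servo_tool", "body": {
  "rows": [-0.6,0,-0.3,0,-1.2,0,-0.5,0,-1.8,0,-0.7,0,-2.4,0,-0.8,0]
}}

```text
time_s: 6.6
tool_pos: [0.6087, 0.1035, 0.1376]
tool_rot: [0.658, 0.753, -0.0, -0.0]
force: [-0.2, 1.3, 1.2]
opening: 0.0008
```

{"method": "servo_tool", "body": {
  "rows": [-0.6,0,0,0,-1.2,0,0,0,-1.8,0,0,0,-2.3,0,0,0]
}}

```text
time_s: 7.1
tool_pos: [0.6119, 0.0809, 0.1377]
tool_rot: [0.658, 0.753, -0.0, -0.0]
force: [-0.6, 0.5, 0.5]
opening: 0.0006
```

Run:
```python
from h import *
go(W(-194,0),.052,8.1)
```

```text
delta cm [8.94 0.   8.57] spin -0.007 | place xy [-104.6   -0.6] z 137.7 jaw 7.7 F [-0.63  0.47  0.46]
```

{"method": "servo_tool", "body": {
  "rows": [-0.2,0,0,0,-0.4,0,0,0,-0.6,0,0,0]
}}

```text
time_s: 7.48
tool_pos: [0.6126, 0.0754, 0.1375]
tool_rot: [0.658, 0.753, -0.0, -0.0]
force: [-0.6, 1.7, -0.4]
opening: 0.0004
```

{"method": "servo_tool", "body": {
  "rows": [-0.1,0,0,0,-0.2,0,0,0]
}}

```text
time_s: 7.72
tool_pos: [0.6127, 0.0745, 0.1375]
tool_rot: [0.658, 0.753, 0.001, -0.001]
force: [0.7, 6.5, -0.7]
opening: 0.0008
```

Run:
```python
from h import *
go(W(-194,0),.052,8.1)
```

```text
delta cm [9.57 0.01 8.57] spin -0.007 | place xy [-98.1  -0.7] z 137.5 jaw 7.7 F [ 0.74  6.48 -0.65]
```

The stop showed at the predicted place (x -98.1), so the lever is fully up. Backing off and going to the rest.

{"method": "servo_tool", "body": {
  "rows": [1.5,0,0,0,1.5,0,-4,0,1.5,0,-9,0,1.5,0,-9,0]
}}

```text
time_s: 8.22
tool_pos: [0.6138, 0.0886, 0.2334]
tool_rot: [0.658, 0.753, 0.003, 0.004]
force: [0.5, 0.2, -0.7]
opening: 0.0004
```

Run:
```python
from h import *
go((.50,-.286),.17,90)
```

```text
delta cm [-35.56 -16.38   6.28] spin -1.436 | place xy [-111.9    2.3] z 233.4 jaw 7.7 F [ 0.54  0.22 -0.73]
```

{"method": "servo_tool", "body": {
  "rows": [-6,-3,0,-0.18,-12,-6,0,-0.36,-18,-9,0,-0.54,-24,-11,0,-0.72,-29,-13.5,0,-0.9],
  "fingers": 0.05
}}

```text
time_s: 8.85
tool_pos: [0.5236, -0.1912, 0.2267]
tool_rot: [0.279, 0.96, -0.0, -0.001]
force: [0.5, 0.5, -0.2]
opening: 0.0439
```

Run:
```python
from h import *
go((.50,-.286),.17,90)
```

```text
delta cm [-3.1  -9.26  5.67] spin -0.566 | place xy [ 152.4 -126.4] z 226.7 jaw 57.6 F [ 0.48  0.45 -0.22]
```

{"method": "servo_tool", "body": {
  "rows": [-3.1,-9.3,3,-0.566,-3.1,-9.3,5.7,-0.566,-3.1,-9.3,5.7,-0.566,-3.1,-9.3,5.7,-0.566,-3.1,-9.3,5.7,-0.566]
}}

```text
time_s: 9.48
tool_pos: [0.5007, -0.2844, 0.1708]
tool_rot: [0.004, 1.0, -0.0, 0.0]
force: [0.0, -0.0, -0.3]
opening: 0.0444
```

Run:
```python
from h import *
im=shot('wrist','w2'); P=cloud(im); ok=im['z_map']>0; Z=P[...,2]
m=ok&(Z>.0345)&(Z<.041)&(P[...,0]>.45)&(P[...,0]<.6)&(P[...,1]<-.2)&(P[...,1]>-.33)
k,l,s,c=cv2.connectedComponentsWithStats(m.astype(np.uint8))
for i in range(1,k):
    if s[i,4]>80:
        q=P[l==i]; r=cv2.minAreaRect((q[:,:2]*1000).astype(np.float32))
        e=np.linalg.svd(q[:,:2]-q[:,:2].mean(0),full_matrices=False)[2][0]
        print(s[i,4],c[i].round(),q.mean(0).round(4),np.round(r[0],1),np.round(r[1],1),round(r[2],1),'axis',np.degrees(np.arctan2(e[1],e[0])),Z[l==i].max())
go((.517,-.286),.1,90)
```

```text
906 [314. 254.] [ 0.5154 -0.2877  0.0363] [ 516.  -287.7] [13.2 59.8] 87.4 axis -2.900316824396216 0.039204358384238636
587 [375. 256.] [ 0.5182 -0.2358  0.0364] [ 518.7 -235.7] [12.9 39.4] 86.4 axis -3.040055017364246 0.03962070565887915
delta cm [-1.62 -0.14  7.11] spin -0.007 | place xy [ 241.5 -162.1] z 171.0 jaw 89.6 F [-0.27 -0.52 -0.15]
```

View pics/w2.png

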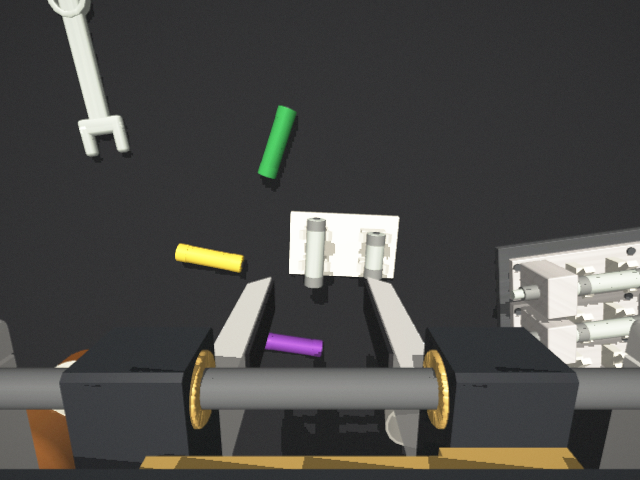

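The wrist view shows the long cartridge at (314,254), measured 59.8 mm, and the short one at (375,256), 39.4 mm. They are 52 mm apart, as stated. The green, yellow and purple look-alikes are off the rest.

Run:
```python
from h import *
go((.516,-.2877),.1,87.1)
go((.516,-.2877),.018,87.1)
```

```text
delta cm [-1.52 -0.31  7.11] spin 0.043 | place xy [ 241.5 -162.1] z 171.0 jaw 89.6 F [-0.27 -0.52 -0.15]
delta cm [-1.51 -0.31 15.31] spin 0.043 | place xy [ 241.5 -162.1] z 171.0 jaw 89.6 F [-0.27 -0.52 -0.15]
```

{"method": "servo_tool", "body": {
  "rows": [-1.5,-0.3,4,0.043,-1.5,-0.3,8,0.043,-1.5,-0.3,11,0.043,-1.5,-0.3,11,0.043]
}}

```text
time_s: 10.02
tool_pos: [0.5142, -0.2862, 0.0586]
tool_rot: [0.025, 1.0, 0.001, -0.002]
force: [-0.2, -0.8, -0.1]
opening: 0.0449
```

Run:
```python
from h import *
go((.516,-.2877),.018,87.1)
```

```text
delta cm [-0.2  -0.15  4.06] spin 0.001 | place xy [ 245.2 -149.1] z 58.6 jaw 87.2 F [-0.19 -0.84 -0.06]
```

{"method": "servo_tool", "body": {
  "rows": [-0.2,-0.15,2,0,-0.2,-0.15,4.1,0,-0.2,-0.15,4.1,0,-0.2,-0.15,4.1,0]
}}

```text
time_s: 10.52
tool_pos: [0.5175, -0.2897, 0.0199]
tool_rot: [0.025, 1.0, -0.0, 0.0]
force: [-0.3, 0.1, 0.4]
opening: 0.0444
```

{"method": "servo_tool", "body": {
  "rows": [0,0,0,0,0,0,0,0,0,0,0,0,0,0,0,0],
  "fingers": 1,
  "newtons": 15
}}

```text
time_s: 11.02
tool_pos: [0.5168, -0.2884, 0.0196]
tool_rot: [0.025, 1.0, 0.001, -0.001]
force: [-3.6, 4.7, 3.6]
opening: 0.016
```

Gripped with a 16.0 mm opening, so lifting.

{"method": "servo_tool", "body": {
  "rows": [0,0,-1,0,0,0,-3,0,0,0,-7,0,0,0,-12,0,0,0,-12,0]
}}

```text
time_s: 11.65
tool_pos: [0.5205, -0.2923, 0.1467]
tool_rot: [0.025, 1.0, -0.004, 0.005]
force: [-0.3, -0.3, -0.5]
opening: 0.0154
```

Run:
```python
from h import *
go(W(-1,0),.15,8.1)
```

```text
delta cm [-9.32 27.57 -0.45] spin 1.38 | place xy [ 252.1 -143.8] z 146.7 jaw 87.2 F [-0.31 -0.31 -0.52]
```

{"method": "servo_tool", "body": {
  "rows": [-2,5.6,0,0.18,-4,11.2,0,0.36,-6,16.5,0,0.54,-8,22,0,0.72,-9.3,27.5,0,0.9]
}}

```text
time_s: 12.28
tool_pos: [0.6236, -0.0201, 0.1395]
tool_rot: [0.455, 0.89, -0.0, 0.0]
force: [-0.0, -0.4, -1.0]
opening: 0.0156
```

Run:
```python
from h import *
go(W(-1,0),.12,8.1)
```

```text
delta cm [-0.32  0.2   1.95] spin 0.484 | place xy [-2.9 -3.3] z 139.5 jaw 35.9 F [-0.04 -0.38 -1.03]
```

{"method": "servo_tool", "body": {
  "rows": [-0.3,0.2,1,0.18,-0.3,0.2,1.9,0.36,-0.3,0.2,1.9,0.484,-0.3,0.2,1.9,0.484,-0.3,0.2,1.9,0.484]
}}

```text
time_s: 12.9
tool_pos: [0.6266, -0.0231, 0.1207]
tool_rot: [0.652, 0.758, -0.0, 0.0]
force: [1.0, -1.0, -1.0]
opening: 0.0155
```

Run:
```python
from h import *
go(W(0,0),.033,8.1)
im=shot('wrist','w3'); im2=shot('scene','s3')
P=cloud(im2); ok=im2['z_map']>0
d=P[...,:2]-O; x=d@U*1000; y=d@V*1000; z=P[...,2]*1000
tz=sense()['tool_pos'][2]*1000
m=ok&(abs(y)<12)&(abs(x)<45)&(z>tz+6)&(z<tz+24)
q=np.c_[x[m],y[m],z[m]]; print(len(q),tz,np.percentile(q,[0,2,50,98,100],axis=0).round(1))
# expected pixel of cartridge ends / saddles in wrist
for a in (-35,-30,30,32): print(a,np.round(proj(im,[*W(a,0),.044]),1))
a=cv2.resize(im['pixels'],(560,420)); b=cv2.resize(im2['pixels'][190:310,255:385],None,fx=3,fy=3,interpolation=2)
cv2.imwrite('pics/c3.png',cv2.copyMakeBorder(a,0,0,0,0,0)); cv2.imwrite('pics/c3b.png',b)
Wd=np.zeros((420,800,3),np.uint8); Wd[:,:560]=a; bb=cv2.resize(im2['pixels'][200:300,265:345],(240,300),interpolation=2); Wd[:300,560:]=bb
cv2.imwrite('pics/c3.png',Wd)
```

```text
delta cm [0.05 0.08 8.77] spin 0.008 | place xy [ 0.5 -0.8] z 120.7 jaw 8.6 F [ 0.98 -0.95 -1.05]
144 120.77045286814085 [[-20.5 -11.6 126.8]
 [-11.8 -10.8 128. ]
 [ 11.5  -0.8 136.9]
 [ 31.4  10.8 143.5]
 [ 32.7  12.  144.7]]
-35 [321.8 205.1]
-30 [321.7 212.5]
30 [320.9 295.5]
32 [320.8 298.1]
```

View pics/c3.png

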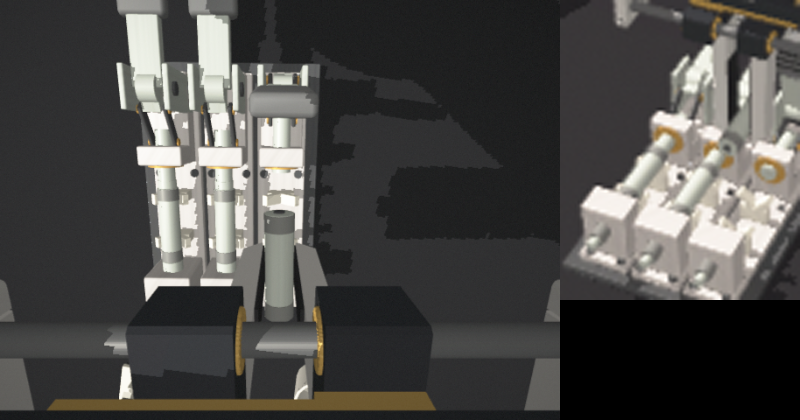

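The wrist view shows the cartridge over the cradle at (280,265), but its far end cap face is visible, so it may be pitched. I'll check its tilt.

```bash
cat >> h.py <<'E'
def cart(im,w=7,zlo=-5,zhi=40):
    P=cloud(im); ok=im['z_map']>0; s=sense(); tz=s['tool_pos'][2]*1000; t=toplace(s['tool_pos'])
    d=P[...,:2]-O; x=d@U*1000; y=d@V*1000; z=P[...,2]*1000
    m=ok&(abs(y-t[1])<w)&(abs(x-t[0])<45)&(z>tz+zlo)&(z<tz+zhi)
    print('tcp',t.round(1),tz)
    for a in range(-40,45,5):
        k=m&(x>=a)&(x<a+5)
        if k.sum()>3: print(a+2.5,k.sum(),'z max/med',np.percentile(z[k],[5,50,95]).round(1),'y',np.median(y[k]).round(1))
    return x[m],y[m],z[m]
E
python3 - <<'E'
from h import *
im=shot('wrist'); print(im['eye'],toplace(im['eye'])); cart(im)
im=shot('scene'); cart(im,10)
E
```

```text
[0.61477594 0.04868495 0.29911791] [-72.23944264  -2.36907124]
tcp [ 0.5 -0.7] 120.8498442390456
-32.5 187 z max/med [126.1 132.4 137.2] y -1.4
-27.5 359 z max/med [133.1 137.3 138.8] y -1.0
-22.5 321 z max/med [133.3 137.3 138.9] y -0.9
-17.5 319 z max/med [133.4 137.1 138.5] y -1.3
-12.5 304 z max/med [133.7 137.1 138.4] y -1.2
-7.5 364 z max/med [133.  137.3 153. ] y 0.1
-2.5 335 z max/med [133.6 137.2 151.7] y -0.3
2.5 314 z max/med [133.9 137.1 145.1] y -0.4
7.5 306 z max/med [134.  137.2 138.6] y -0.6
12.5 278 z max/med [133.8 137.1 138.5] y -1.1
17.5 280 z max/med [134.  137.1 138.6] y -1.0
22.5 289 z max/med [134.2 137.4 138.9] y -1.0
27.5 223 z max/med [134.5 137.4 138.9] y -0.9
tcp [ 0.5 -0.7] 120.84746639684137
-12.5 4 z max/med [136.1 138.  142.2] y -6.2
-7.5 12 z max/med [136.2 141.2 157.1] y -9.0
-2.5 15 z max/med [136.2 140.1 157.1] y -8.1
2.5 15 z max/med [136.8 141.  158. ] y -8.3
7.5 43 z max/med [127.6 139.4 157.3] y 2.4
12.5 13 z max/med [131.8 137.5 140.7] y 2.5
17.5 12 z max/med [133.5 137.4 139.6] y 2.0
22.5 13 z max/med [132.7 137.6 140.1] y 1.8
27.5 26 z max/med [126.5 131.9 139.9] y 0.6
32.5 16 z max/med [125.3 134.3 138.7] y -1.1
```

Run:
```python
from h import *
im=shot('wrist'); P=cloud(im); ok=im['z_map']>0
d=P[...,:2]-O; x=d@U*1000; y=d@V*1000; z=P[...,2]*1000
t=toplace(sense()['tool_pos']); tz=sense()['tool_pos'][2]*1000
m=ok&(abs(y-t[1])<4)&(z>tz+15.5)&(z<tz+19)&(abs(x)<45); print('tcp',t,'cart top x',np.percentile(x[m],[0,1,99,100]).round(1))
# ram nose and neighbours' geometry
m=ok&(abs(y)<5)&(x>-46)&(x<45)&(z>40)&(z<54)
for a in range(-46,45,3):
    k=m&(x>=a)&(x<a+3)
    if k.sum()>3: print(a,k.sum(),np.percentile(z[k],[5,50,95]).round(1),np.median(y[k]).round(1))
# neighbour cartridge axes
for yc in (-44,-88):
    k=ok&(abs(y-yc)<10)&(z>49)&(z<54)&(x>-20)&(x<25); print(yc,k.sum(),np.median(y[k]).round(2),z[k].max() if k.any() else 0)
    for xs in ((-22,0),(0,22)):
        kk=k&(x>xs[0])&(x<xs[1])&(z>51); print('  ',xs,y[kk].mean().round(2),kk.sum())
k=ok&(abs(y)<19)&(z>55)&(z<60)&(x>-65)&(x<-40); print('bush',np.percentile(x[k],[1,99]).round(1),np.percentile(y[k],[1,99]).round(1))
# lever angle
k=ok&(abs(y)<10)&(x>-110)&(x<-60)&(z>100)&(z<170); print('lever',np.percentile(x[k],[1,50,99]).round(1),np.percentile(z[k],[1,50,99]).round(1))
```

```text
tcp [ 0.44859765 -0.69732114] cart top x [-30.6 -29.9  28.2  29.5]
-46 11 [49.  50.3 50.9] 0.2
-43 49 [46.8 49.3 51.2] 0.2
-44 923 -44.73 52.346893655555895
   (-22, 0) -44.71 98
   (0, 22) -44.78 109
-88 921 -88.37 52.928276984695906
   (-22, 0) -88.44 98
   (0, 22) -88.51 100
bush [-59.5 -44.5] [-16.3  15.1]
lever [-94.4 -83.6 -77.4] [114.3 151.2 153.2]
```

The cartridge is level with its middle about 0.9 mm to the -x side of the TCP. The neighbours put the cradle axis at y ≈ -0.5 in my frame. Lowering.

{"method": "servo_tool", "body": {
  "rows": [0,0.05,3,0.008,0,0.05,5.5,0.008,0,0.05,7,0.008,0,0.05,7.5,0.008,0,0.05,7.5,0.008]
}}

```text
time_s: 13.78
tool_pos: [0.6275, -0.023, 0.0461]
tool_rot: [0.656, 0.755, 0.0, 0.0]
force: [0.6, 0.8, 0.2]
opening: 0.0157
```

Run:
```python
from h import *
go(W(0.3,-.2),.034,8.1)
```

```text
delta cm [ 0.02 -0.03  1.21] spin -0.001 | place xy [0.5 0.1] z 46.1 jaw 8.0 F [0.56 0.76 0.18]
```

{"method": "servo_tool", "body": {
  "rows": [0.02,-0.03,0.5,0,0.02,-0.03,0.9,0,0.02,-0.03,1.1,0,0.02,-0.03,1.2,0,0.02,-0.03,1.2,0]
}}

```text
time_s: 14.4
tool_pos: [0.6273, -0.0228, 0.034]
tool_rot: [0.656, 0.755, 0.0, 0.0]
force: [0.4, 0.6, 0.2]
opening: 0.0158
```

Run:
```python
from h import *
go(W(0.3,-.2),.034,8.1)
im=shot('wrist'); P=cloud(im); ok=im['z_map']>0
d=P[...,:2]-O; x=d@U*1000; y=d@V*1000; z=P[...,2]*1000
m=ok&(abs(y+.5)<3)&(x>-50)&(x<45)&(z>38)&(z<60)
for a in range(-48,45,2):
    k=m&(x>=a)&(x<a+2)
    if k.sum()>3: print(a,k.sum(),np.percentile(z[k],[5,50,95]).round(1),end=';')
```

```text
delta cm [-0.   -0.01  0.  ] spin -0.001 | place xy [ 0.3 -0.1] z 34.0 jaw 8.0 F [0.4  0.56 0.2 ]
-48 63 [55.9 56.9 58. ];-46 60 [54.9 55.7 56.9];-44 35 [48.7 49.8 51. ];-42 38 [48.8 49.7 50.6];-32 107 [41.3 46.  51. ];-30 62 [50.3 51.3 52.3];-28 56 [50.4 51.3 52.2];-26 58 [50.6 51.5 52.3];-24 56 [50.5 51.4 52.5];-22 51 [50.1 51.2 51.9];-20 52 [49.8 50.9 51.9];-18 56 [49.7 50.8 51.8];-16 52 [49.9 50.7 51.9];-14 54 [50.  50.9 52.1];-12 57 [49.7 50.7 51.9];-10 53 [49.7 51.2 52.1];-8 52 [49.7 50.9 52.2];-6 54 [49.9 50.9 51.6];-4 54 [50.1 51.1 52. ];-2 53 [49.9 50.8 52.1];0 52 [50.  51.  51.9];2 54 [50.2 51.  52.1];4 52 [50. 51. 52.];6 52 [49.9 50.9 51.9];8 47 [49.9 50.9 51.7];10 53 [49.8 51.  51.8];12 49 [50.2 51.1 52.1];14 52 [49.6 51.  51.8];16 48 [49.9 50.9 52.1];18 54 [50.1 51.1 52.2];20 51 [50.  51.2 52.1];22 51 [50.4 51.3 52. ];24 46 [50.1 51.4 52. ];26 52 [50.5 51.3 52.5];28 16 [50.1 51.  51.7];
```

{"method": "servo_tool", "body": {
  "rows": [0,0,0.05,0,0,0,0.1,0,0,0,0.1,0]
}}

```text
time_s: 14.82
tool_pos: [0.6276, -0.0228, 0.0337]
tool_rot: [0.656, 0.755, 0.0, 0.001]
force: [0.2, 1.0, 5.3]
opening: 0.0152
```

Seated, with 5 N of upward contact at the expected height. Opening partway and lifting off.

{"method": "servo_tool", "body": {
  "rows": [0,0,-0.05,0,0,0,-0.05,0,0,0,-0.05,0,0,0,-0.05,0],
  "fingers": 0.44
}}

```text
time_s: 15.32
tool_pos: [0.6265, -0.0228, 0.0329]
tool_rot: [0.656, 0.755, -0.0, -0.0]
force: [-0.9, 0.8, -0.2]
opening: 0.0262
```

{"method": "servo_tool", "body": {
  "rows": [0,0,-1,0,0,0,-3,0,0,0,-7,0,0,0,-12,0,0,0,-15,0]
}}

```text
time_s: 15.95
tool_pos: [0.6283, -0.023, 0.1884]
tool_rot: [0.656, 0.755, 0.001, 0.003]
force: [-0.6, 0.4, -0.5]
opening: 0.0264
```

Run:
```python
from h import *
go(W(-50,0),.2,8.1)
im=shot('wrist'); P=cloud(im); ok=im['z_map']>0
d=P[...,:2]-O; x=d@U*1000; y=d@V*1000; z=P[...,2]*1000
for yc in (0,-44,-88):
  m=ok&(abs(y-yc+.5)<6)&(x>-42)&(x<45)&(z>48.5)&(z<54)
  print(yc,'x',np.percentile(x[m],[1,99]).round(1),'y,zmax at -x/+x half',[(y[m&k&(z>50.5)].mean().round(2),np.percentile(z[m&k],98).round(1)) for k in (x<-2,x>2)])
k=ok&(abs(y)<10)&(x>-115)&(x<-60)&(z>100)&(z<170); print('lever',np.percentile(x[k],[1,50,99]).round(1),np.percentile(z[k],[1,50,99]).round(1))
cv2.imwrite('pics/w4.png',im['pixels'])
```

```text
delta cm [ 5.06 -0.09 -1.17] spin -0.001 | place xy [0.6 0.9] z 188.4 jaw 8.0 F [-0.56  0.36 -0.54]
0 x [-38.8  40.6] y,zmax at -x/+x half [(np.float64(-1.02), np.float64(52.1)), (np.float64(-0.99), np.float64(52.9))]
-44 x [-40.6  40.2] y,zmax at -x/+x half [(np.float64(-44.72), np.float64(52.1)), (np.float64(-45.0), np.float64(52.4))]
-88 x [-40.7  40.1] y,zmax at -x/+x half [(np.float64(-88.6), np.float64(52.1)), (np.float64(-88.84), np.float64(52.5))]
lever [-94.6 -84.  -77.3] [112.6 151.  153.2]
```

View pics/w4.png

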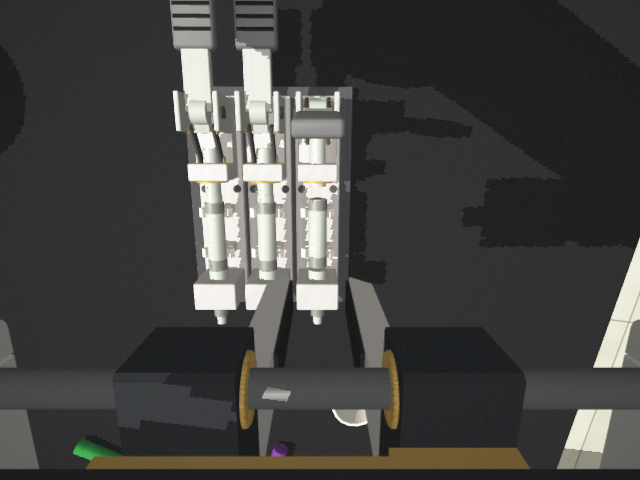

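The cartridge lies in the cradle at (318,235), aligned like its neighbours with gaps at both ends, and the lever is still fully up. Now I'll close the lever, starting with the shut fingers on its +x side.

{"method": "servo_tool", "body": {
  "rows": [3,-0.1,0,0,5.8,-0.1,0,0,5.8,-0.1,3,0,5.8,-0.1,5.8,0,5.8,-0.1,5.8,0],
  "fingers": 1
}}

```text
time_s: 16.62
tool_pos: [0.6159, 0.0349, 0.1231]
tool_rot: [0.656, 0.755, -0.001, -0.002]
force: [0.3, 0.8, -0.1]
opening: 0.0006
```

{"method": "servo_tool", "body": {
  "rows": [0.5,0,0,0,1,0,0,0,1.5,0,0,0,2,0,0,0]
}}

```text
time_s: 17.12
tool_pos: [0.6153, 0.0546, 0.126]
tool_rot: [0.656, 0.755, 0.0, 0.001]
force: [-0.1, -0.8, 0.8]
opening: 0.0004
```

Run:
```python
from h import *
go(W(-120,0),.13,8.1)
```

```text
delta cm [ 4.2   0.09 -0.4 ] spin -0.001 | place xy [-78.  -1.] z 126.0 jaw 8.0 F [-0.14 -0.8   0.82]
```

{"method": "servo_tool", "body": {
  "rows": [0.5,0,-0.2,0,1.0,0,-0.35,0,1.77,0,-0.5,0,2.4,0,-0.4,0,3.05,0,-0.26,0]
}}

```text
time_s: 17.75
tool_pos: [0.6106, 0.085, 0.1277]
tool_rot: [0.656, 0.755, -0.0, 0.0]
force: [0.6, -1.5, 0.8]
opening: 0.0006
```

{"method": "servo_tool", "body": {
  "rows": [0.6,0,0.25,0,1.2,0,0.5,0,1.75,0,0.85,0,2.3,0,1.22,0]
}}

```text
time_s: 18.25
tool_pos: [0.6075, 0.1074, 0.1154]
tool_rot: [0.656, 0.755, -0.0, 0.0]
force: [0.6, -3.4, 1.0]
opening: 0.0005
```

Run:
```python
from h import *
go(W(-140.5,0),.107,8.1)
im=shot('scene'); cv2.imwrite('pics/c5.png',cv2.resize(im['pixels'][150:310,240:400],None,fx=3.5,fy=3.5,interpolation=2))
```

```text
delta cm [0.91 0.13 0.84] spin -0.001 | place xy [-131.4   -1.3] z 115.4 jaw 8.0 F [ 0.63 -3.45  1.02]
```

View pics/c5.png

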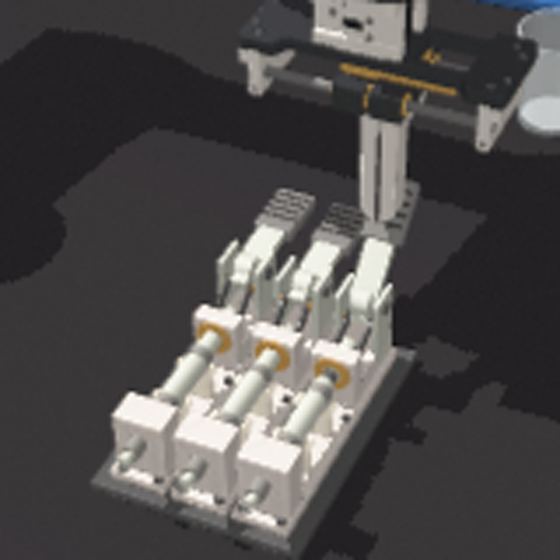

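The lever is at about 0.8 rad with the fingers on its top face (crop (385,215)), and the cartridge is in place at (310,400). Now down through the sprung range.

{"method": "servo_tool", "body": {
  "rows": [0.5,0.1,0.42,0,0.95,0.1,0.88,0,1.35,0.1,1.4,0,1.7,0.1,1.95,0]
}}

```text
time_s: 18.8
tool_pos: [0.6063, 0.1246, 0.0959]
tool_rot: [0.656, 0.755, 0.0, 0.0]
force: [0.2, -3.4, 2.0]
opening: 0.0007
```

Run:
```python
from h import *
go(W(-152.6,0),.084,8.1)
```

```text
delta cm [0.41 0.   1.19] spin -0.002 | place xy [-148.5   -0. ] z 95.9 jaw 8.0 F [ 0.22 -3.43  2.02]
```

{"method": "servo_tool", "body": {
  "rows": [0.25,0,0.5,0,0.45,0,1.0,0,0.6,0,1.5,0,0.7,0,2.0,0,0.75,0,2.4,0]
}}

```text
time_s: 19.42
tool_pos: [0.6046, 0.132, 0.0715]
tool_rot: [0.656, 0.755, -0.0, -0.0]
force: [-2.0, -0.1, 14.4]
opening: 0.0006
```

Run:
```python
from h import *
go(W(-156,0),.0715,8.1)
```

```text
delta cm [-0.02  0.07  0.  ] spin -0.001 | place xy [-156.2   -0.7] z 71.5 jaw 8.0 F [-2.03 -0.06 14.38]
```

At z = 71.5 the lever is home, and the arm feels its stop. Lifting off and checking.

{"method": "servo_tool", "body": {
  "rows": [0,0,-0.3,0,0,0,-2,0,0,0,-6,0,3,0,-12,0,8,0,-16,0]
}}

```text
time_s: 20.05
tool_pos: [0.5955, 0.2066, 0.2328]
tool_rot: [0.657, 0.754, 0.002, 0.001]
force: [0.9, 0.3, 0.4]
opening: 0.0006
```

{"method": "servo_tool", "body": {
  "rows": [6,-4,0,0,12,-8,0,0,12,-8,0,0,12,-8,0,0]
}}

```text
time_s: 20.55
tool_pos: [0.4984, 0.3148, 0.2294]
tool_rot: [0.655, 0.755, 0.001, 0.0]
force: [0.2, -0.5, -0.3]
opening: 0.0003
```

Run:
```python
from h import *
s=sense(); print(s['time_s'],s['tool_pos'],s['force'])
for n in('scene','top'):
    im=shot(n); P=cloud(im); ok=im['z_map']>0
    d=P[...,:2]-O; x=d@U*1000; y=d@V*1000; z=P[...,2]*1000
    for yc in(0,-44,-88):
        k=ok&(abs(y-yc)<12)&(x>-190)&(x<-145)&(z>55); print(n,yc,'grip z',[np.median(z[k&(x>a)&(x<=a+15)]).round(1) for a in(-190,-175,-160)],'end x',np.percentile(x[k],1).round(1))
        k=ok&(abs(y-yc)<6)&(x>-40)&(x<45)&(z>48.5)&(z<54); print('   cart x',np.percentile(x[k],[2,98]).round(1),'y',y[k].mean().round(1),'z',np.percentile(z[k],[95]).round(1),k.sum())
    for nm,p in(('short',(.519,-.236)),('pot',(.691,-.1975)),('beaker',(.6,.43))):
        k=ok&(np.hypot(P[...,0]-p[0],P[...,1]-p[1])<.06)&(z>28); print('  ',nm,P[k].mean(0).round(3))
    if n=='scene': a=im['pixels'][150:350,190:430]; cv2.imwrite('pics/fin.png',cv2.resize(a,None,fx=3,fy=3,interpolation=2))
```

```text
20.55 [0.49836676 0.31482261 0.22935773] [ 0.18808089 -0.46780083 -0.34878001]
scene 0 grip z [np.float64(71.6), np.float64(71.6), np.float64(71.6)] end x -184.3
   cart x [-36.3  30.2] y 0.6 z [52.9] 90
scene -44 grip z [np.float64(70.9), np.float64(72.1), np.float64(71.4)] end x -185.2
   cart x [-38.5  30.7] y -43.3 z [53.5] 97
scene -88 grip z [np.float64(71.4), np.float64(73.0), np.float64(72.0)] end x -185.6
   cart x [-37.4  30.6] y -87.5 z [53.6] 86
   short [ 0.522 -0.242  0.034]
   pot [ 0.69  -0.197  0.033]
   beaker [0.593 0.417 0.064]
top 0 grip z [np.float64(71.9), np.float64(71.8), np.float64(72.2)] end x -185.0
   cart x [-36.   38.1] y -0.1 z [53.8] 114
top -44 grip z [np.float64(71.6), np.float64(73.0), np.float64(72.1)] end x -185.3
   cart x [-38.8  38.1] y -44.3 z [53.7] 117
top -88 grip z [np.float64(71.7), np.float64(72.2), np.float64(72.7)] end x -185.8
   cart x [-36.1  38.2] y -87.9 z [53.7] 114
   short [ 0.518 -0.239  0.035]
   pot [ 0.694 -0.198  0.034]
   beaker [nan nan nan]<stdin>:10: RuntimeWarning: Mean of empty slice.
  ret = um.true_divide(
```

View pics/fin.png

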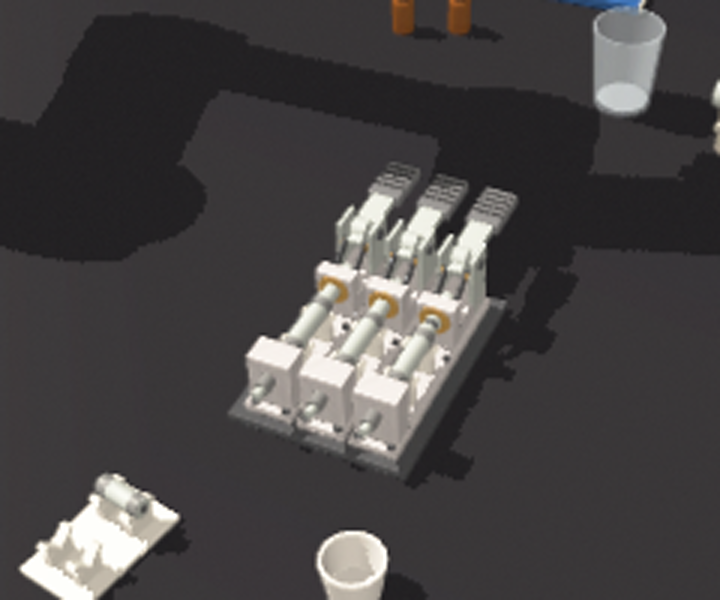

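The picture shows all three levers level, the cartridge clamped at (418,345) like its neighbours, and the short cartridge, pot and beaker where they were. The arm is clear, so I'm handing in.

```bash
python3 -c "
from cell import *
print(close_job())"
```

```text
the job is handed in; nothing more can be done
None
```

The long guard cartridge is clamped in the empty place, the far one of the three, and its lever is fully home. I handed the job in at about 21 s of the 72 s allowed.

**What I did:**
- I raised the lever with the shut fingers, by light friction on its end face and then pushing it over to its stop. The highest force seen there was about 8 N.
- I moved the cartridge from the rest into the cradle, where it touched down with 5 N at the expected height, and let go.
- I pushed the lever down past its stiff point until it was home. The last press read 14 N at the end stop, more than the roughly 4 N needed. That was the highest force I saw on the lever.

**Last checks:**
- **Lever:** the grip's top is at 71.6 mm in the scene view and about 71.9 mm in the top view, against 71.5 mm when shut. The two other levers read as shut too.
- **Cartridge:** it lies level and in line like its neighbours in the final picture. I could not measure the contact with the fixed head directly, because the depth masks blended the ends with the noses.
- **Bystanders:** the short cartridge and pot are within a few mm of where they started, which is about the measuring error. The beaker stands upright as before in the scene view, but my top-view check returned no depth points for it.

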